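Fit the spool arbor to the line winder

TASK

Take the spool arbor (the tool with the plain round mandrel) from the wooden block and put its tapered shank into the line winder's spindle: turn it under a light push until its two slots drop over the spindle's dogs, then press it firmly home so that its flange lies flat on the spindle nose, without hammering or jamming it. Then turn the spindle round with the arbor until the line hole through the mandrel (in line with the slots) points at the line guide, and let go, with the other tools left in the block and the tackle undisturbed.

Things in the scene. Friction and masses are not known exactly. Their poses are not given: they have to be found in the camera images.
- arbor_mid (a point): Spool arbor to be fitted: bare steel, about 0.5 kg, 110 mm tall, the tallest tool in the block, upright in any of its holes. Point on its axis half-way up; z up, x along its two slots. Flange 56 mm across, 10 mm thick, underside 15 mm below this point; its slots are opposite, 14.5 mm wide, open at rim and through. Shank below: 40 mm long, tapering from 30 to 18 mm, oiled.
- mandrel_mid (a point): Middle of the arbor's plain round mandrel (22 mm across, reaching 27 mm above and below this point, with a 31 mm shoulder under it): 28 mm above arbor_mid on the same axis, the place to grip. A 5 mm line hole crosses the mandrel along x, in line with the slots, 20 mm above this point; it is the same either way round.
- spindle_nose (a point): Centre of the winder's spindle nose, a flat steel face 70 mm across, 112 mm above the bench. Fixed; z up the spindle axis, x level towards the line guide. Taper bore opens here: 31 mm across, 44 mm deep, taper as the shank, some 0.5 mm play all round when home. Home: flange flat on this face, arbor_mid 15 mm above this point. Press home with 12 to 25 N for half a second.
- dog_tops (a point): On the spindle axis 8 mm above the nose, level with the tops of its two steel dogs: opposite, 12 mm wide, 18 to 30 mm from the axis, tops chamfered 0.8 mm, 1.2 mm play each side in the slots. A flange not over them rides 8 mm high. Axes as spindle_nose; they do not show the dogs' line, which is not measured: from above it starts 20 to 80 degrees counter-clockwise of x.
- guide_eye (a point): Line guide of the winder: a steel wire eye 26 mm across on an upright post, centre 140 mm from the spindle axis along spindle_nose x and 176 mm above the bench. The spindle turns both ways, stiffly on its gears (0.25 N m; stays where left): a flange pushed on the dogs with 3 to 10 N slides round without dragging it; over 60 N burrs the dogs.
- block: Fixed pine block, 90 x 270 x 55 mm, origin under its centre, z up, y along its row of three 34 mm holes (88 mm apart, the middle one at the centre); the tools' flanges rest on its top.
- chuck_mid (a point): Bystander in the block: drill chuck on the same shank and flange, body 36 mm across, top 44 mm above this point, which lies on its axis 10 mm above the flange's underside.
- centre_mid (a point): Bystander in the block: pointed centre (cone 32 mm across) on the same shank and flange, top 42 mm above this point, which lies on its axis 2 mm above the flange's underside.
- jig: Bystander: chrome cod jig lying flat, 155 mm long with its hook along x, 17 mm high, origin under its middle.
- bobber_mid (a point): Bystander: round plastic bobber 36 mm across, point at its centre.
- flybox: Bystander: oak fly box 120 x 80 x 32 mm, origin under its centre.
- sinker: Bystander: pear-shaped lead sinker 36 mm across, 51 mm tall, standing, origin under its centre.
- pliers: Bystander: split-ring pliers lying flat, 150 mm long, 12 mm high, jaws along x, origin under the pivot.
Not all that is in view belongs to the job. What is shaped like the part that bears arbor_mid but orange is not meant.

How it is judged (in metres and radians):
On the way, in this order (a step that is already met when the one before it is completed fails the run):
1. the arbor sits home, slots over the dogs and flange on the nose, and is pressed down firmly (z of arbor_mid in the frame of spindle_nose below 0.0167 m and horizontal distance between arbor_mid and spindle_nose below 0.002 m and angle between arbor_mid's own z axis and vertical below 0.04 rad and contact force between arbor and winder above 10 N), for 0.3 s.
2. still home, it has turned the spindle until the line hole points at the line guide (z of arbor_mid in the frame of spindle_nose below 0.0167 m and horizontal distance between arbor_mid and spindle_nose below 0.002 m and angle between arbor_mid's own z axis and vertical below 0.04 rad and angle between the x axis of arbor_mid and the x axis of spindle_nose, either way round below 0.14 rad), for 0.2 s.
At the end, for the whole second after the job is handed in: The spool arbor rests in the spindle, let go and still: flange within 1.7 mm of the nose, axis within 2 mm and upright within 2 degrees, slots over the dogs, line hole within 8 degrees of the line to the guide; the other tools and tackle are where they were (all of step 2 and linear speed of arbor below 0.02 m/s); the robot touches nothing.
It fails at once if the arbor is hammered or jammed against the winder (over 60 N) (contact force between arbor and winder above 60 N).
It fails at once if another tool or a piece of tackle is disturbed (moved over 30 mm) (distance of any of chuck_mid, centre_mid, jig, bobber_mid, flybox, sinker, pliers from where it was at the start of the episode above 0.03 m).
It also fails if it takes over 72 s, if anything falls off the work surface, if the arm or the gripper's body presses on something with over 40 N, if the wrist force passes 120 N, or if a joint passes its speed limit or range.

ROBOT

A 6-joint arm with a two-finger parallel gripper is mounted at the origin on the work surface. World frame = base frame: x ahead of the robot, y to its left, z up, the work surface at z = 0. Lengths are in mm, angles in rad, forces in N, time in s.
With the tool pointing down it reaches from about 275 to 825 mm from the base axis. Payload 4.9 kg.
Tool frame: the origin (TCP) lies at the very end of the fingers, on their centre line; the grasp point (between the pads) lies 19 mm behind it; z points along the fingers, y is the direction in which the jaws open and shut (so a half turn about z gives the same grasp; the last joint's range is limited). The gripper opens to 85 mm and grips with 20 to 120 N. Pads are 22 mm wide; open, the fingers measure 114 mm over their backs; the gripper's body (76 mm by 85 mm) begins 54 mm behind the grasp point. The pads swing forward as they close: fully open they stand 13 mm farther back than shut.
Start: joints at [1.096, 0.326, -0.193, 1.052, 0, 1.437], TCP at [183.828, 518.388, 231.281] pointing down, gripper open.
Joint ranges: [-2.65, 2.65], [-0.97, 1.79], [-1.3, 1.35], [-1.93, 2.1], [-1.47, 1.37], [-3.14, 3.14]. Speed limits (rad/s): [2.57, 2.57, 3.14, 3.14, 3.14, 3.14].

INTERFACE

Orientations are given as [roll, pitch, yaw] about the fixed x, y, z axes, in that order (R = Rz(yaw) Ry(pitch) Rx(roll)).
In Python, from bench import bot, solve_ik, imaging gives the robot as it stands. Calls block until the motion is done:
- bot.move_ptp(position, orientation): joint-space move of the TCP to a pose.
- bot.movel(position, rot=None, max_speed=150, threshold=None): straight line of the TCP; rot=None keeps the orientation; max_speed is the mean speed in mm/s. With threshold (N) it stops when the force on the tool has changed by that much, and returns True; else False.
- bot.move_j(angles): joint-space move.
- bot.grip(opening, effort=None): opening from 0.0 (shut) to 1.0 (fully open); effort is the grip in N (None keeps the last); returns when the fingers have stopped.
- bot.dwell(seconds).
- solve_ik(position, orientation): joint angles nearest the present ones, or None.
- bot.get_state(): the state.
- imaging.capture(name): name is "scene" or "top"; returns the picture (480x640x3 uint8, blue, green, red); there is no depth.
- imaging.camera_model(name): a dict with "K" (3x3 intrinsics, pixels), "k1" (the pictures are not rectified: a ray, as slopes to the right and down, at radius r is drawn at 1 + k1 r^2 times it, then the intrinsics apply), "position" and "rotation" of the camera in the world. Camera axes: x right, y up, looking along -z (the intrinsics and any distortion apply to the point x, -y, -z); pixel columns grow to the right and rows downward; lengths in mm; the calibration is good to about 2 mm. A picture is of the moment at which its call begins. camera_model takes no time and is no camera call.
A pose or a line that the arm cannot do raises bot.IKError and nothing moves.
- bot.sign_off(): hands the job in, once; it reports no verdict.
The state is a dict: "t": time; "qpos": joint angles; "joint_velocities": joint speeds; "effort": joint torques, N m; "tcp_pos": TCP position; "orientation": TCP orientation; "contact_force": force on the tool from outside, world axes, zero at the start; "wrist_torque": the same for the moment, N m; "opening": opening from 0.0 (shut) to 1.0 (fully open).
Only numpy, scipy, OpenCV 4.12 (cv2) and the standard library are available. Lean on these libraries where they do the work, as an engineer would, in place of code of your own. Each camera call takes 0.05 s, during which the arm holds its last target.

## Working session

There is one attempt and no reset: what is moved stays moved. The work goes in short steps, each a Python script; the robot and the scene stay as the last script left them, time stands still between calls to the robot, and variables do not carry over. Pictures are saved under pics/ and viewed, and the job is handed in when it is done.

```bash
mkdir -p pics; ls; python3 - <<'E'
from bench import bot, solve_ik, imaging
import cv2
for n in("scene","top"):
    im=imaging.capture(n); cv2.imwrite(f"pics/{n}0.png",im)
    m=imaging.camera_model(n); print(n,m)
print(bot.get_state())
E
```

```text
pics
scene {'K': array([[557.0178558 ,   0.        , 304.77282496],
       [  0.        , 557.0178558 , 243.2806905 ],
       [  0.        ,   0.        ,   1.        ]]), 'k1': -0.0754535595417449, 'position': array([1382.08278509,   69.17837683, 1184.95192946]), 'rotation': array([ 0.65809688, -0.01204844,  1.67456451])}
top {'K': array([[587.59995348,   0.        , 318.48354483],
       [  0.        , 587.59995348, 242.27550084],
       [  0.        ,   0.        ,   1.        ]]), 'k1': 0.05673327547277528, 'position': array([ 402.50152764,   -7.78679803, 1249.65762539]), 'rotation': array([ 0.15024233,  0.00490985, -1.54961958])}
{'t': 0.1, 'qpos': array([ 1.09578514e+00,  3.26880633e-01, -1.93454162e-01,  1.05200444e+00,
        9.86849704e-07,  1.43659306e+00]), 'joint_velocities': array([ 0.00088847, -0.00124672, -0.00016803,  0.00155954, -0.00116019,
        0.00138955]), 'effort': array([ 5.12836759e-04, -4.44237220e+01,  2.63038892e+01,  7.89832760e-03,
       -1.21398566e-04,  3.82167386e-06]), 'tcp_pos': array([183.59341132, 517.91511503, 230.58550095]), 'orientation': array([-3.14006375e+00, -2.07420385e-04,  2.80078457e+00]), 'contact_force': array([-0.43889698,  0.2799786 ,  0.20545262]), 'wrist_torque': array([ 0.04573257, -0.01764879, -0.00147325]), 'opening': 1.0037885525969474}
```

View pics/scene0.png

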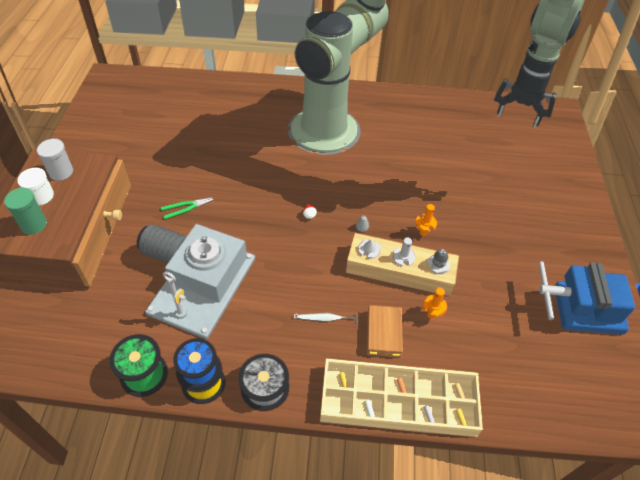

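View pics/top0.png

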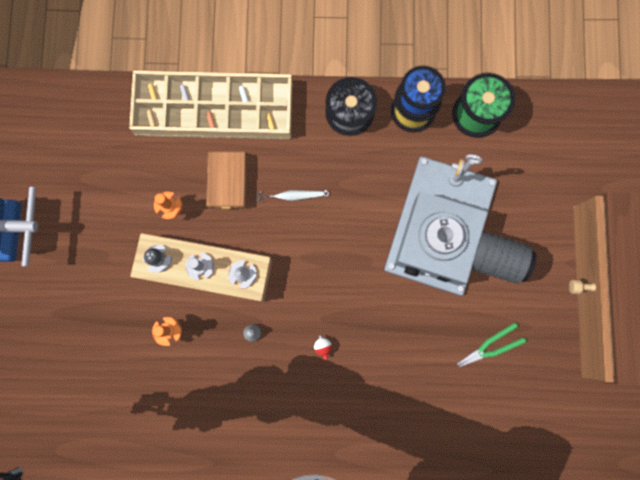

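```bash
cat > h.py <<'E'
import numpy as np, cv2
from scipy.spatial.transform import Rotation as Rot
from bench import bot, solve_ik, imaging
def cam(n):
    m=imaging.camera_model(n); return m['K'],m['k1'],np.array(m['position']),Rot.from_euler('xyz',m['rotation']).as_matrix()
def ray(n,u,v):
    K,k1,p,R=cam(n)
    d=cv2.undistortPoints(np.array([[[u,v]]],float),K,np.array([k1,0,0,0.]))[0,0]
    return p,R@np.array([d[0],-d[1],-1])
def onz(n,u,v,z):
    p,d=ray(n,u,v); return p+d*(z-p[2])/d[2]
def proj(n,X):
    K,k1,p,R=cam(n); c=(np.atleast_2d(X)-p)@R; x=c[:,0]/-c[:,2]; y=-c[:,1]/-c[:,2]
    f=1+k1*(x*x+y*y); return np.c_[K[0,0]*x*f+K[0,2],K[1,1]*y*f+K[1,2]]
def tri(a,b):
    p,d=ray('scene',*a);q,e=ray('top',*b)
    s=np.linalg.lstsq(np.c_[d,-e],q-p,rcond=None)[0]
    A=p+s[0]*d;B=q+s[1]*e
    return (A+B)/2,np.linalg.norm(A-B)
def crop(n,im,x0,y0,x1,y1,k,name):
    cv2.imwrite('pics/'+name,cv2.resize(im[y0:y1,x0:x1],None,fx=k,fy=k,interpolation=cv2.INTER_CUBIC))
E
python3 - <<'E'
from h import *
s=cv2.imread('pics/scene0.png');t=cv2.imread('pics/top0.png')
crop('s',s,340,215,470,300,6,'s_block.png')
crop('t',t,125,225,280,305,5,'t_block.png')
crop('s',s,140,215,260,335,5,'s_wind.png')
crop('t',t,380,150,540,300,4,'t_wind.png')
E
```

```text
(no output)
```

View pics/s_block.png

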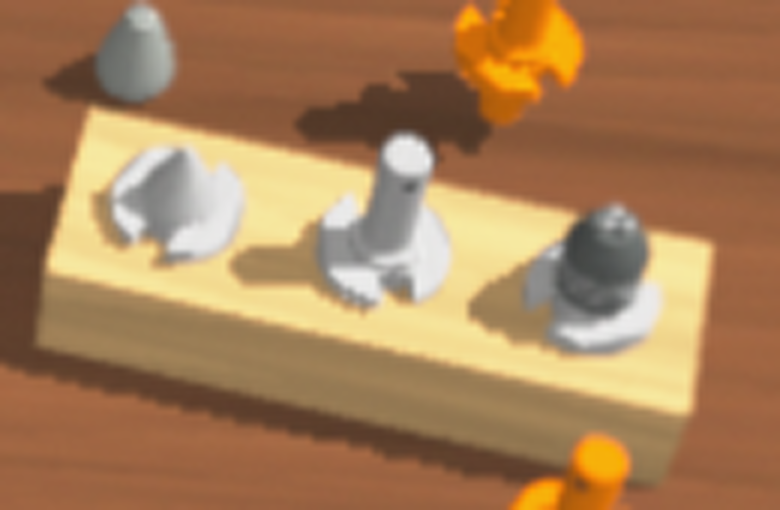

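View pics/t_block.png

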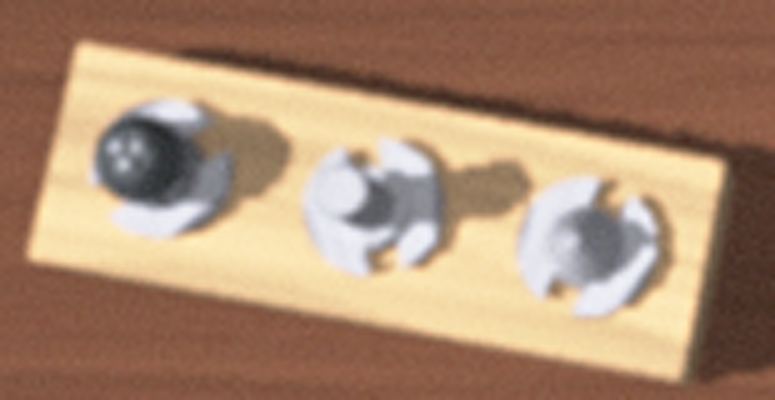

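View pics/s_wind.png

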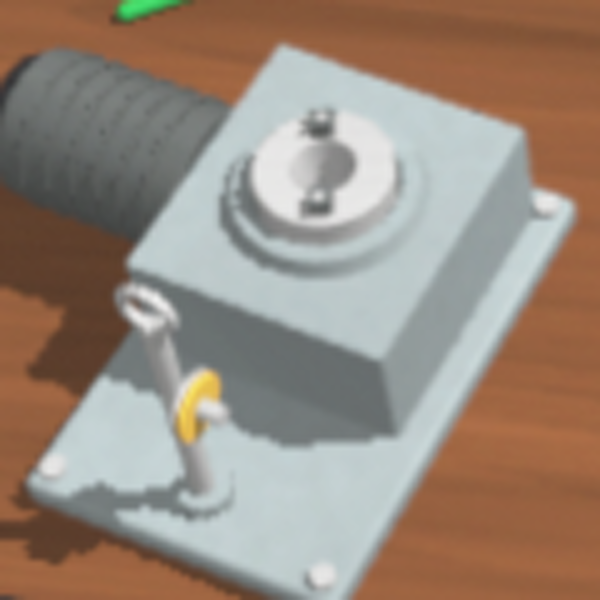

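View pics/t_wind.png

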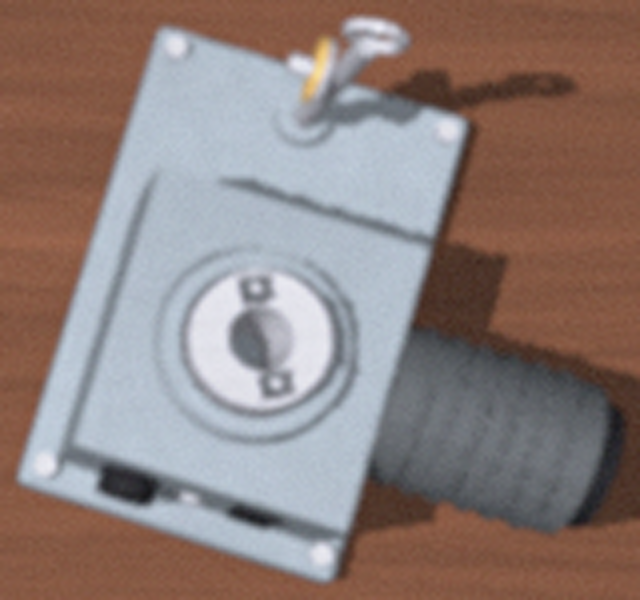

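Candidates: bare-steel tool in the middle hole (scene 408,241; top 194,264), chuck (scene 440,258), centre (scene 368,245), orange decoys (scene 428,218 and 435,302). The middle one is the tallest in the block, steel, with a plain round mandrel and a line hole, so it is the arbor. The crops confirm this.

```bash
python3 - <<'E'
from h import *
P=lambda x,y:(125+x/5-.4,225+y/5-.4)
S=lambda x,y:(340+x/6-.4,215+y/6-.4)
W=lambda x,y:(380+x/4-.4,150+y/4-.4)
V=lambda x,y:(140+x/5-.4,215+y/5-.4)
np.set_printoptions(precision=1,suppress=True)
print('mandrel top tri',tri(S(408,158),P(343,195)), onz('top',*P(343,195),125),onz('scene',*S(408,158),125))
a=onz('top',*P(363,157),62);b=onz('top',*P(385,262),62);print('slots',a,b,(a+b)/2,np.degrees(np.arctan2(*(a-b)[1::-1])))
a=onz('top',*W(257,290),120);b=onz('top',*W(277,383),120);print('dogs top',a,b,(a+b)/2,np.degrees(np.arctan2(*(a-b)[1::-1])))
a=onz('scene',*V(315,203),120);b=onz('scene',*V(319,124),120);print('dogs sc',a,b,(a+b)/2,np.degrees(np.arctan2(*(a-b)[1::-1])))
print('eye',tri(V(147,308),W(375,37)),onz('top',*W(375,37),176),onz('scene',*V(147,308),176))
# nose by threshold
for n,f,box,z in(('top','top0',(420,212,470,258),112),('scene','scene0',(185,230,225,268),112)):
    im=cv2.imread(f'pics/{f}.png');x0,y0,x1,y1=box
    hsv=cv2.cvtColor(im,cv2.COLOR_BGR2GRAY)[y0:y1,x0:x1]
    m=(hsv>200).astype(np.uint8)
    c=max(cv2.findContours(m,0,1)[0],key=cv2.contourArea)
    h=cv2.convexHull(c);(cx,cy),ax,an=cv2.fitEllipse(h)
    pts=np.array([onz(n,p[0][0]+x0,p[0][1]+y0,z)[:2] for p in h])
    cc,r=cv2.minEnclosingCircle(pts.astype(np.float32))
    A=np.c_[2*pts,np.ones(len(pts))];s=np.linalg.lstsq(A,(pts**2).sum(1),rcond=None)[0]
    print(n,cx+x0,cy+y0,ax,onz(n,cx+x0,cy+y0,z),cc,r,'fit',s[:2],np.sqrt(s[2]+s[0]**2+s[1]**2))
# arbor flange
for n,f,box in(('top','top0',(183,250,216,282)),('scene','scene0',(391,236,416,267))):
    im=cv2.imread(f'pics/{f}.png');x0,y0,x1,y1=box
    hs=cv2.cvtColor(im,cv2.COLOR_BGR2HSV)[y0:y1,x0:x1]
    m=((hs[...,1]<60)).astype(np.uint8)
    cv2.imwrite(f'pics/m_{n}.png',cv2.resize(m*255,None,fx=10,fy=10,interpolation=0))
    c=max(cv2.findContours(m,0,1)[0],key=cv2.contourArea); print(n,cv2.boundingRect(c),cv2.contourArea(c))
E
```

```text
mandrel top tri (array([526.7, 243.7, 120.1]), np.float64(2.6309476606305204)) [526.2 241.2 125. ] [530.4 244.2 125. ]
slots [548.9 247.9  62. ] [506.3 236.8  62. ] [527.6 242.3  62. ] 14.649185246467878
dogs top [ 618.1 -241.9  120. ] [ 572.5 -251.   120. ] [ 595.3 -246.4  120. ] 11.34392133989425
dogs sc [ 624.9 -241.   120. ] [ 577.8 -249.3  120. ] [ 601.3 -245.1  120. ] 10.020347540594967
eye (array([ 729.1, -286.1,  175.8]), np.float64(0.41891358886147717)) [ 729.1 -286.3  176. ] [ 729.3 -285.8  176. ]
top 443.78891944885254 234.55793952941895 (32.241004943847656, 33.942562103271484) [ 594.8 -243.2  112. ] (595.0830078125, -243.495361328125) 33.217491149902344 fit [ 595.3 -243.7] 32.87774002088524
scene 207.2625274658203 244.68057346343994 (31.961881637573242, 38.412132263183594) [ 586.7 -238.8  112. ] (585.1282958984375, -237.92105102539062) 54.27681350708008 fit [ 588.1 -241.2] 49.14288587978463
top (2, 2, 29, 29) 561.5
scene (2, 1, 22, 29) 379.5
```

```bash
python3 - <<'E'
from h import *
np.set_printoptions(precision=1,suppress=True)
s=cv2.imread('pics/scene0.png');t=cv2.imread('pics/top0.png')
# overlays: projected circles for candidate centre
c0=np.array([597,-244.5]);th=np.linspace(0,2*np.pi,60)
for n,im,box,k in(('scene',s,(175,225,235,275),12),('top',t,(418,208,474,262),11)):
    x0,y0,x1,y1=box
    o=cv2.resize(im[y0:y1,x0:x1],None,fx=k,fy=k,interpolation=cv2.INTER_CUBIC)
    for r,z,col in((35,112,(0,0,255)),(15.5,112,(255,0,0))):
        p=proj(n,np.c_[c0[0]+r*np.cos(th),c0[1]+r*np.sin(th),0*th+z])
        p=((p-[x0,y0]+.5)*k).astype(int)
        cv2.polylines(o,[p.reshape(-1,1,2)],True,col,1)
    cv2.imwrite(f'pics/ov_{n}.png',o)
E
```

```text
(no output)
```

View pics/ov_scene.png

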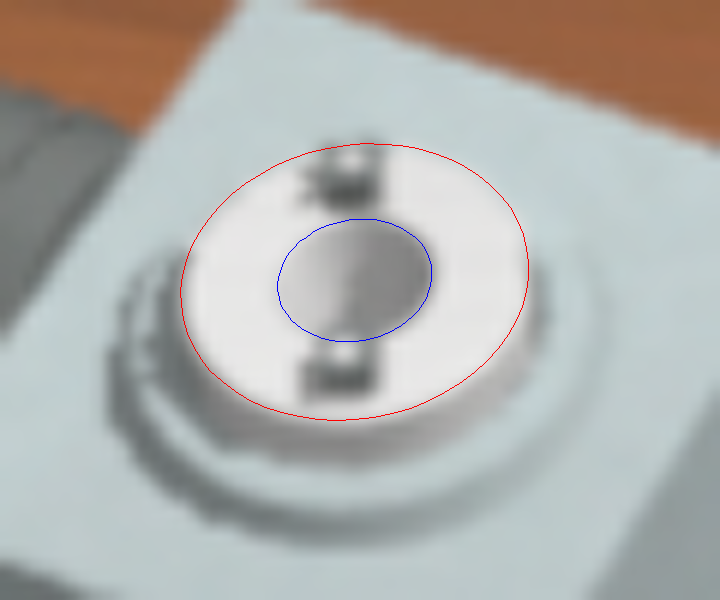

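View pics/ov_top.png

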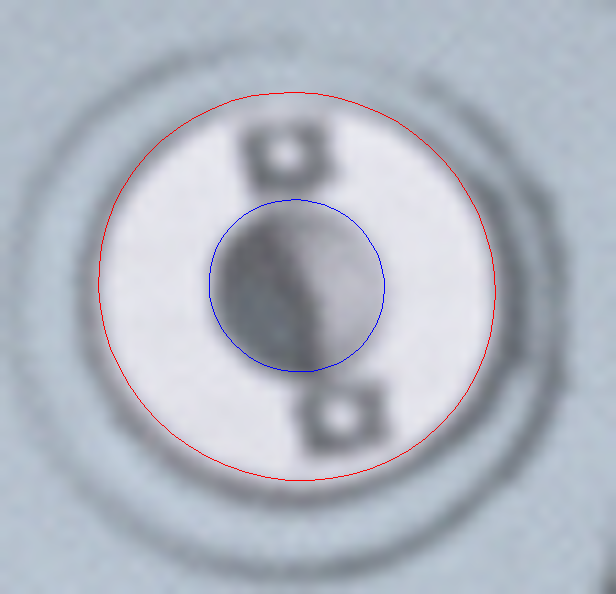

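```bash
python3 - <<'E'
from h import *
s=cv2.imread('pics/scene0.png');t=cv2.imread('pics/top0.png')
c0=np.array([527.5,242.5]);th=np.linspace(0,2*np.pi,60);a=np.radians(14.6)
for n,im,box,k in(('scene',s,(385,230,421,272),14),('top',t,(180,246,220,284),15)):
    x0,y0,x1,y1=box
    o=cv2.resize(im[y0:y1,x0:x1],None,fx=k,fy=k,interpolation=cv2.INTER_CUBIC)
    def dr(X,col,cl):
        p=((proj(n,X)-[x0,y0]+.5)*k).astype(int);cv2.polylines(o,[p.reshape(-1,1,2)],cl,col,1)
    for r,z,col in((28,65,(0,0,255)),(11,125,(255,0,0))):
        dr(np.c_[c0[0]+r*np.cos(th),c0[1]+r*np.sin(th),0*th+z],col,True)
    u=np.array([np.cos(a),np.sin(a)]);w=np.array([-u[1],u[0]])
    for sg in(1,-1):
      for z in(65,55):
        dr(np.array([[*(c0+sg*30*u+7.25*w),z],[*(c0+sg*18*u+7.25*w),z],[*(c0+sg*18*u-7.25*w),z],[*(c0+sg*30*u-7.25*w),z]]),(0,160,0),False)
    cv2.imwrite(f'pics/ova_{n}.png',o)
for y in(80,-100):
  for p in((527.5,242.5,180),(596.5,-244.8,136)):
    print(y,p,solve_ik(p,[np.pi,0,np.radians(y)]),solve_ik(p,[np.pi,0,np.radians(y-32)]))
E
```

```text
80 (527.5, 242.5, 180) [ 0.3037902   0.41967893 -0.1895258   0.9615916   0.          2.04911945] [ 0.3037902   0.41967893 -0.1895258   0.9615916   0.          2.60762481]
80 (596.5, -244.8, 136) [-0.50383153  0.57044841 -0.05854516  0.94180276  0.          1.24149772] [-0.50383153  0.57044841 -0.05854516  0.94180276  0.          1.80000308]
-100 (527.5, 242.5, 180) [ 0.3037902   0.41967893 -0.1895258   0.9615916   0.         -1.09247321] [ 0.3037902   0.41967893 -0.1895258   0.9615916   0.         -0.53396785]
-100 (596.5, -244.8, 136) [-0.50383153  0.57044841 -0.05854516  0.94180276  0.         -1.90009494] [-0.50383153  0.57044841 -0.05854516  0.94180276  0.         -1.34158958]
```

View pics/ova_scene.png

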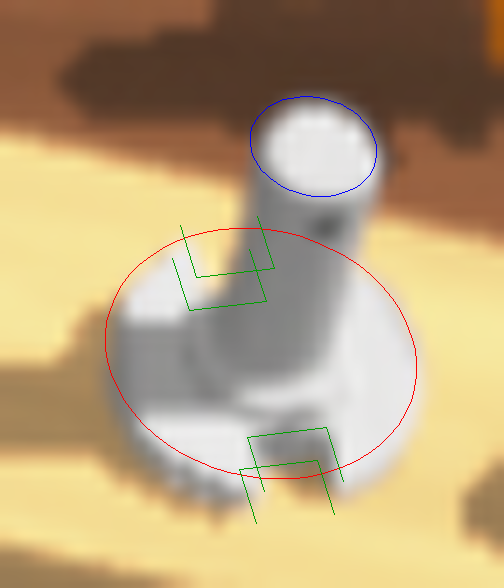

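View pics/ova_top.png

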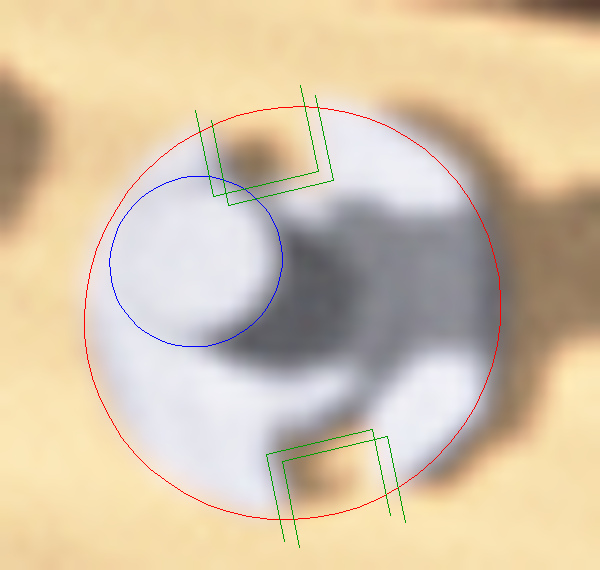

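The overlay puts the arbor within about 1 mm: x≈528.3, y≈242.8, slots at about 13.5°. Now the grasp.

```bash
python3 - <<'E'
from h import *
np.set_printoptions(precision=2,suppress=True)
o=[np.pi,0,np.radians(80)]
bot.move_ptp([528.3,242.8,165],o)
bot.grip(0.75)
bot.movel([528.3,242.8,80],max_speed=100)
print(bot.get_state()['t'],bot.get_state()['contact_force'])
bot.grip(0.0,60)
s=bot.get_state();print(s['t'],s['opening'],s['contact_force'],s['tcp_pos'])
bot.movel([528.3,242.8,195],max_speed=90)
s=bot.get_state();print(s['t'],s['opening'],s['contact_force'],s['tcp_pos'],s['wrist_torque'])
for n in('scene','top'): cv2.imwrite(f'pics/{n}1.png',imaging.capture(n))
a=cv2.imread('pics/scene1.png');b=cv2.imread('pics/top1.png')
crop('',a,340,150,480,300,4,'s1c.png');crop('',b,120,200,290,310,4,'t1c.png')
E
```

```text
3.0833 [ 0.12  0.09 -0.56]
3.55 0.24310606846217214 [-1.52 -0.16  4.82] [528.67 242.97  80.64]
4.975 0.23982587071912823 [-0.78  0.05 -4.71] [527.83 242.65 194.24] [-0.03 -0.01 -0.01]
```

View pics/s1c.png

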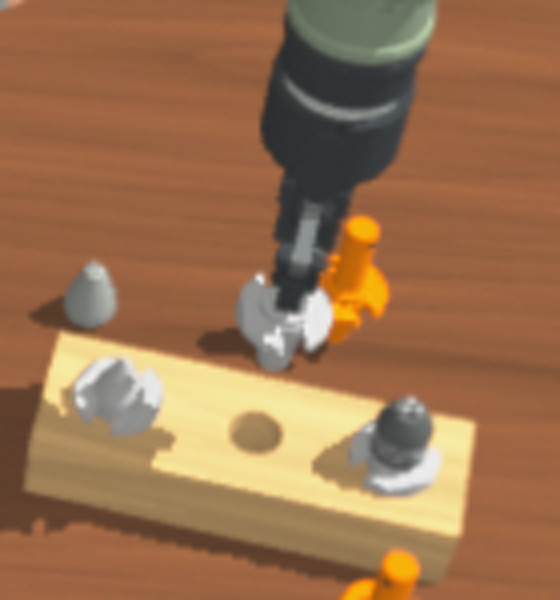

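View pics/t1c.png

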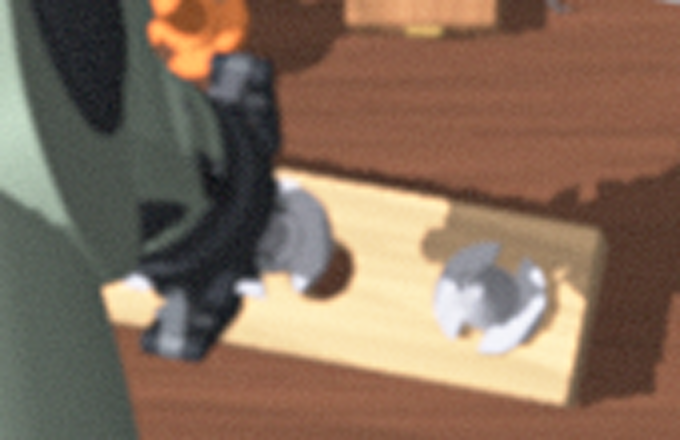

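```bash
python3 - <<'E'
from h import *
np.set_printoptions(precision=2,suppress=True)
bot.grip(0.0,100)
o=[np.pi,0,np.radians(77.5)]
bot.move_ptp([596.4,-244.8,215],o)
bot.dwell(.2)
f0=bot.get_state()['contact_force'];print('f0',f0,bot.get_state()['tcp_pos'])
r=bot.movel([596.4,-244.8,154],max_speed=60,threshold=6)
s=bot.get_state();print(r,s['t'],s['contact_force']-f0,s['tcp_pos'],s['wrist_torque'])
if not r:
    r=bot.movel([596.4,-244.8,141],max_speed=15,threshold=6)
    s=bot.get_state();print(r,s['t'],s['contact_force']-f0,s['tcp_pos'],s['wrist_torque'])
for n in('scene','top'): cv2.imwrite(f'pics/{n}2.png',imaging.capture(n))
a=cv2.imread('pics/scene2.png')
crop('',a,140,170,260,300,5,'s2c.png')
b=cv2.imread('pics/top2.png');crop('',b,380,150,540,300,4,'t2c.png')
E
```

```text
f0 [-0.35 -0.84 -4.24] [ 596.74 -243.69  215.04]
False 8.45 [ 0.63  0.92 -0.2 ] [ 596.8  -245.01  154.58] [ 0.01 -0.04 -0.03]
False 9.4667 [-1.15  0.13 -0.52] [ 596.06 -244.85  140.92] [-0.13  0.43  0.01]
```

View pics/s2c.png

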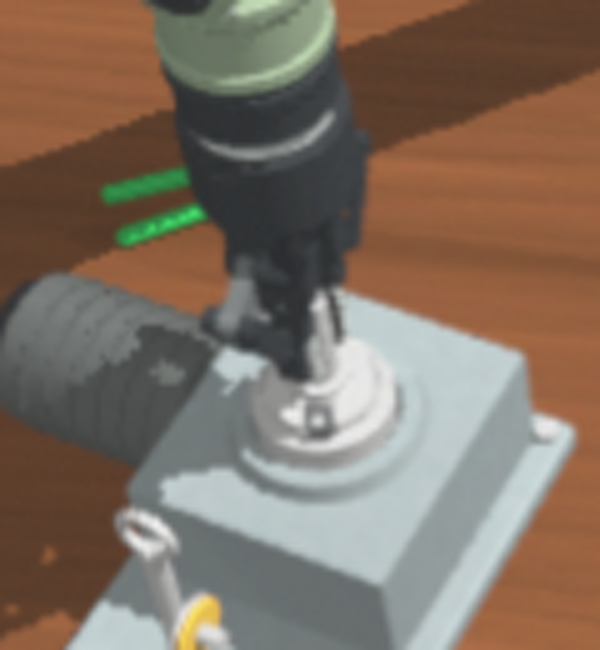

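View pics/t2c.png

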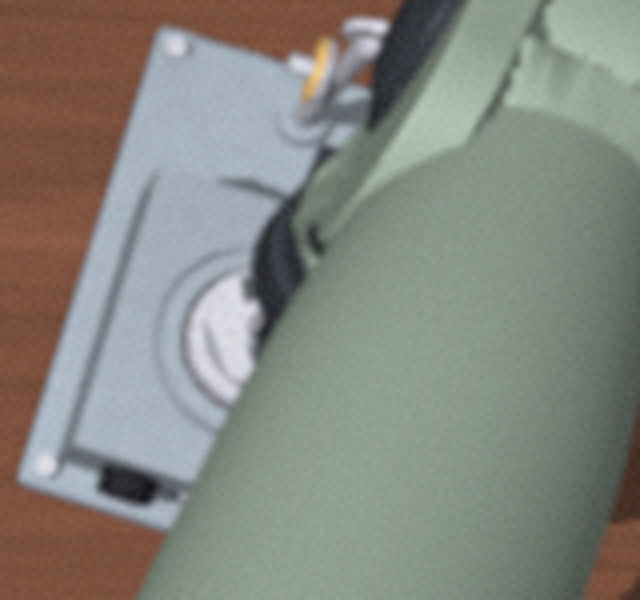

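The slots dropped straight over the dogs: the scene crop shows the near dog in the slot at about (318,415), and the TCP is below riding height. Next, seat it slowly while watching the force.

```bash
python3 - <<'E'
from h import *
np.set_printoptions(precision=2,suppress=True)
f0=np.array([-.35,-.5,-4.4])
z=141
while z>133:
    z-=0.7
    r=bot.movel([596.4,-244.8,z],max_speed=8,threshold=8)
    s=bot.get_state();f=s['contact_force']-f0
    print(round(z,1),r,round(s['t'],2),f,s['tcp_pos'],s['wrist_torque'])
    if f[2]>9 or np.hypot(*f[:2])>12: break
E
```

```text
140.3 False 9.82 [-2.32 -0.38 -0.96] [ 596.03 -244.89  140.22] [-0.22  0.67 -0.01]
139.6 False 10.07 [-2.97 -1.18  0.21] [ 596.01 -244.92  139.46] [-0.3   0.9  -0.02]
138.9 False 10.32 [-4.78 -0.79  0.48] [ 595.95 -244.92  138.73] [-0.43  1.19  0.  ]
138.2 False 10.57 [-4.65 -1.2   0.07] [ 595.9  -244.97  138.03] [-0.45  1.24  0.02]
137.5 False 10.82 [-6.11 -1.42  3.68] [ 595.91 -245.09  137.9 ] [-0.37  1.44  0.  ]
136.8 False 11.07 [-6.5  -1.53  6.8 ] [ 595.91 -245.14  137.81] [-0.24  1.81  0.02]
136.1 False 11.32 [-8.4   0.12 10.08] [ 595.94 -245.18  137.82] [-0.08  2.05  0.05]
```

```bash
python3 - <<'E'
from h import *
np.set_printoptions(precision=2,suppress=True)
f0=np.array([-.35,-.5,-4.4])
def st(l):
    s=bot.get_state();f=s['contact_force']-f0
    print(l,round(s['t'],2),f,s['tcp_pos'],s['wrist_torque'],s['orientation']);return f
x,y,z=595.7,-245.1,136.1
bot.movel([x,y,z],max_speed=8);f=st('shift')
x+=np.clip(f[0]/10,-1,1);y+=np.clip(f[1]/10,-1,1)
bot.movel([x,y,z],max_speed=8);f=st('shift')
for i in range(8):
    if f[2]>18: break
    z-=0.6
    bot.movel([x,y,z],max_speed=8);f=st(z)
bot.dwell(.6);st('held');print(x,y,z)
E
```

```text
shift 11.57 [-7.13  0.73  8.94] [ 595.81 -245.25  137.78] [0.05 1.64 0.  ] [3.14 0.   1.35]
shift 11.82 [-4.28  0.04  8.88] [ 595.74 -245.24  137.76] [-0.01  1.36 -0.01] [3.14 0.   1.35]
135.5 12.07 [-6.14  1.29 11.47] [ 595.79 -245.26  137.77] [ 0.09  1.63 -0.01] [3.14 0.   1.35]
134.9 12.32 [-7.49  0.91 16.36] [ 595.78 -245.31  137.73] [ 0.33  1.86 -0.04] [3.14 0.   1.35]
134.3 12.57 [-7.8   2.15 18.61] [ 595.82 -245.3   137.74] [0.35 2.11 0.  ] [3.14 0.   1.35]
held 13.17 [-8.7   1.71 18.76] [ 595.81 -245.31  137.73] [0.35 2.13 0.01] [3.14 0.   1.35]
594.9873001728946 -245.0268803654482 134.3
```

```bash
python3 - <<'E'
from h import *
np.set_printoptions(precision=2,suppress=True)
f0=np.array([-.35,-.5,-4.4])
def st(l):
    s=bot.get_state();f=s['contact_force']-f0
    print(l,round(s['t'],2),f,s['tcp_pos'],s['wrist_torque'],s['orientation'][2]);return f
x,y,z=594.99,-245.03,135.8
bot.movel([x,y,z],max_speed=10);f=st('ease')
yaw=77.5
while yaw>49.3:
    yaw=max(yaw-4.05,49.2)
    x+=np.clip(f[0]/25,-.3,.3);y+=np.clip(f[1]/25,-.3,.3)
    bot.movel([x,y,z],rot=[np.pi,0,np.radians(yaw)],max_speed=10);f=st(round(yaw,1))
    if abs(f[2])>22 or np.hypot(f[0],f[1])>20: print('stop');break
print(x,y,z,yaw)
cv2.imwrite('pics/scene3.png',a:=imaging.capture('scene'))
crop('',a,140,170,260,300,5,'s3c.png')
cv2.imwrite('pics/top3.png',a:=imaging.capture('top'))
crop('',a,380,150,540,300,4,'t3c.png')
E
```

```text
ease 13.47 [-6.92  1.65 11.61] [ 595.75 -245.31  137.77] [ 0.06  1.52 -0.01] 1.3527195234946083
73.5 13.72 [-4.53 -0.   11.49] [ 595.82 -245.4   137.79] [ 0.08  1.38 -0.05] 1.2818728013736789
69.4 13.97 [-3.98  0.88 10.91] [ 595.82 -245.42  137.77] [0.03 1.25 0.03] 1.2112094061170455
65.4 14.22 [-4.59 -0.14  9.45] [ 595.81 -245.46  137.75] [ 0.01  1.18 -0.  ] 1.1404961953634385
61.3 14.47 [-3.49 -0.35 10.24] [ 595.8  -245.52  137.77] [-0.06  1.08 -0.  ] 1.0698005678206586
57.3 14.72 [-3.02 -0.63  9.81] [ 595.84 -245.52  137.79] [-0.04  0.94  0.03] 0.9992467790213495
53.2 14.97 [-2.37  0.07 10.46] [ 595.79 -245.58  137.79] [-0.04  0.9  -0.02] 0.9285377499816481
49.2 15.22 [-2.38  0.99  9.82] [ 595.79 -245.63  137.77] [-0.06  0.77 -0.02] 0.8594749415859133
593.8338570267557 -244.97107452594247 135.8 49.2
```

View pics/s3c.png

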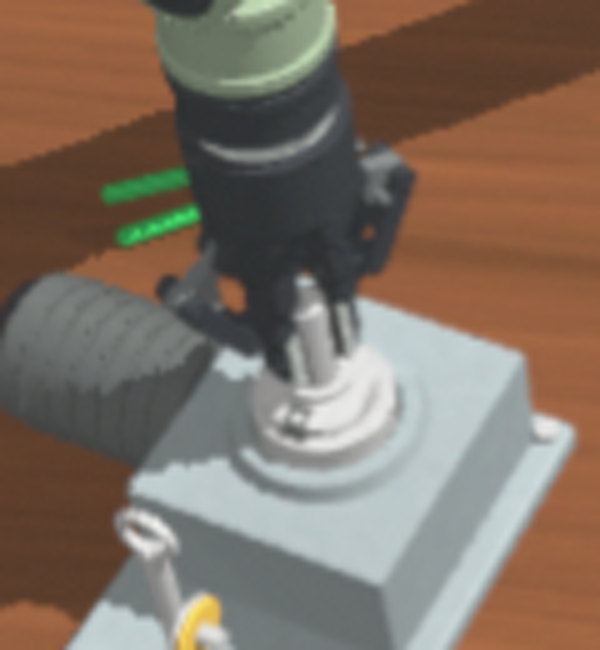

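```bash
python3 - <<'E'
from h import *
np.set_printoptions(precision=2,suppress=True)
rot=[np.pi,0,np.radians(49.2)]
x,y=594.5,-245.1
bot.movel([x,y,137.6],max_speed=8);bot.dwell(.2)
s=bot.get_state();print(s['contact_force'],s['tcp_pos'])
bot.grip(0.6);s=bot.get_state();print(s['contact_force'],s['tcp_pos'],s['opening'])
bot.movel([s['tcp_pos'][0],s['tcp_pos'][1],230],max_speed=80)
bot.move_ptp([400,150,330],[np.pi,0,np.radians(80)])
s=bot.get_state();print(s['t'],s['contact_force'])
for n in('scene','top'): cv2.imwrite(f'pics/{n}4.png',imaging.capture(n))
a=cv2.imread('pics/scene4.png');b=cv2.imread('pics/top4.png')
crop('',a,160,195,240,295,6,'s4c.png');crop('',b,410,150,490,265,5,'t4c.png')
E
```

```text
[-0.08 -2.22  0.44] [ 594.97 -245.31  137.8 ]
[-0.99 -0.79  0.57] [ 594.48 -244.83  137.6 ] 0.601789426394731
19.2833 [ 0.23 -0.19 -0.46]
```

View pics/s4c.png

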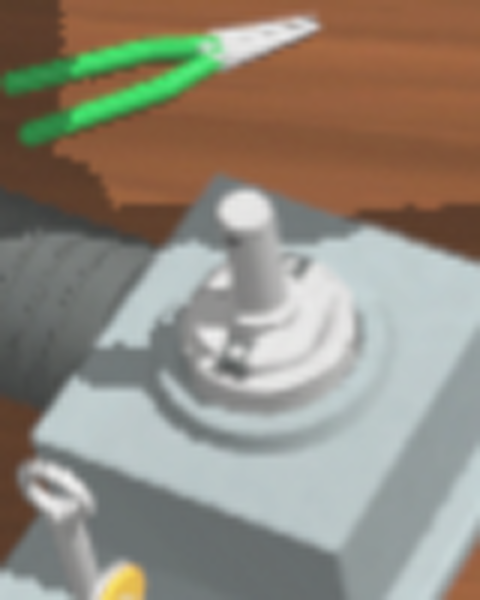

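View pics/t4c.png

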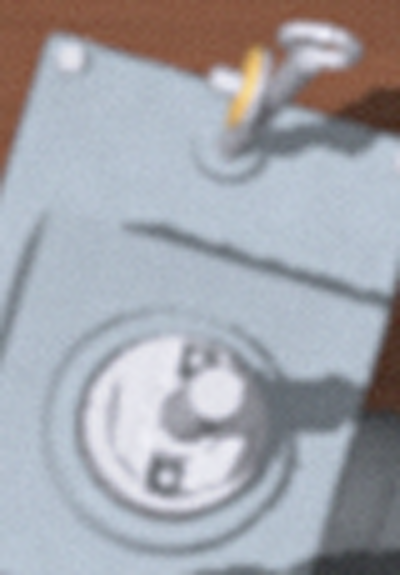

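View pics/scene4.png

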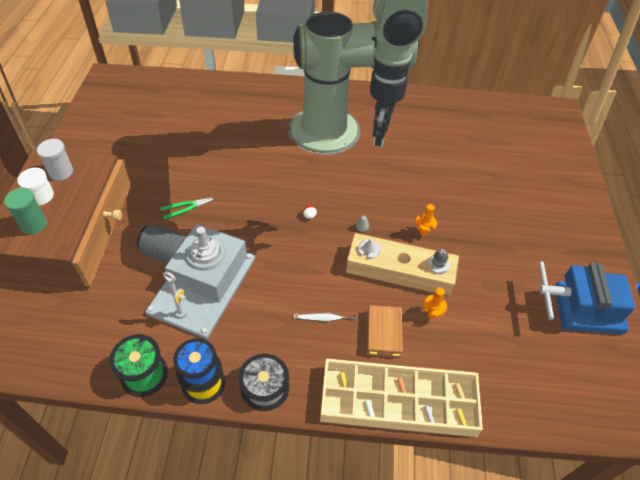

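```bash
python3 - <<'E'
from h import *
s=cv2.imread('pics/scene4.png');t=cv2.imread('pics/top4.png')
c0=np.array([596.2,-245]);th=np.linspace(0,2*np.pi,60)
for n,im,box,k in(('scene',s,(182,222,226,268),13),('top',t,(420,210,470,260),12)):
    x0,y0,x1,y1=box
    o=cv2.resize(im[y0:y1,x0:x1],None,fx=k,fy=k,interpolation=cv2.INTER_CUBIC)
    def dr(X,col,cl=True):
        p=((proj(n,X)-[x0,y0]+.5)*k).astype(int);cv2.polylines(o,[p.reshape(-1,1,2)],cl,col,1)
    for r,z,col in((28,122,(0,0,255)),(11,182,(255,0,0))):
        dr(np.c_[c0[0]+r*np.cos(th),c0[1]+r*np.sin(th),0*th+z],col)
    a=np.radians(-17.3);u=np.array([np.cos(a),np.sin(a)]);w=np.array([-u[1],u[0]])
    for sg in(1,-1):
        dr(np.array([[*(c0+sg*30*u+7.25*w),122],[*(c0+sg*18*u+7.25*w),122],[*(c0+sg*18*u-7.25*w),122],[*(c0+sg*30*u-7.25*w),122]]),(0,160,0),False)
    cv2.imwrite(f'pics/ovf_{n}.png',o)
W=lambda x,y:(410+x/5-.4,150+y/5-.4)
V=lambda x,y:(160+x/6-.4,195+y/6-.4)
a=onz('top',*W(201,357),120);b=onz('top',*W(167,477),120);print('dogs top',a,b,(a+b)/2,np.degrees(np.arctan2(*(a-b)[1::-1])))
a=onz('scene',*V(237,352),120);b=onz('scene',*V(299,263),120);print('dogs sc',a,b,np.degrees(np.arctan2(*(a-b)[1::-1])))
E
```

```text
dogs top [ 620.47618812 -253.39593813  120.        ] [ 572.95079818 -239.76418882  120.        ] [ 596.71349315 -246.58006348  120.        ] -16.004526073042587
dogs sc [ 620.19552725 -250.50480938  120.        ] [ 573.19825872 -235.31281816  120.        ] -17.913563432659842
```

View pics/ovf_scene.png

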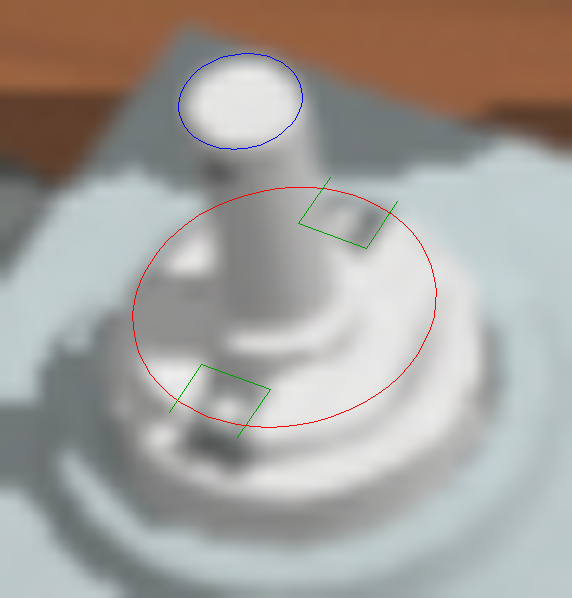

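View pics/ovf_top.png

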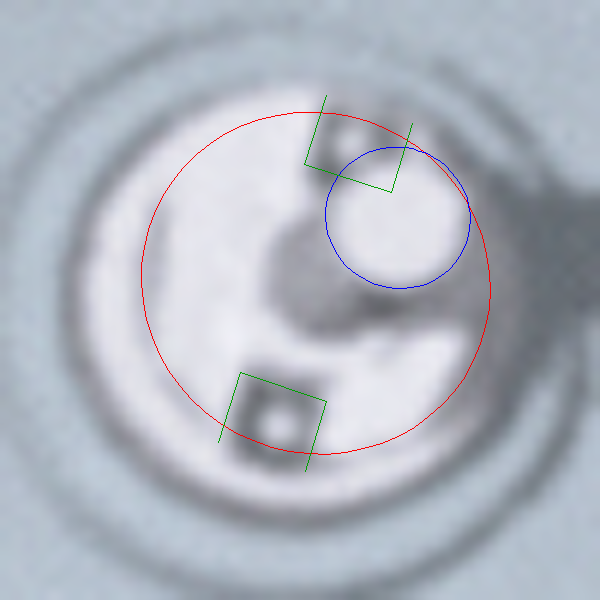

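The slots and line hole match the −17.3° overlay in both views. The mandrel top sits at the home height of 182 mm, and the tackle looks unmoved. I'm handing it in.

```bash
python3 -c "
from bench import bot
bot.sign_off()"
```

```text
the job is handed in; nothing more can be done
```

I fitted the spool arbor in the winder's spindle, turned its line hole to the guide, let go and handed the job in at about 19 s. `sign_off` gives no verdict, so the result rests on my own checks.

**What I did**
- I took the bare-steel arbor from the middle hole and lowered it at the measured dog angle. Its slots dropped over the dogs without any turning under push.
- I pressed it home with about 18.7 N for 0.6 s. The stop was within 0.2 mm of the predicted home height.
- I turned it about 28° clockwise under about 10 N, then unloaded, opened the fingers and withdrew.

**Last checks**
- **Line hole:** the dogs measure −16.0° from above and −17.9° in the scene view. The line to the guide is at about −17.3°, so both are well inside the 8° limit.
- **Seating:** the mandrel top lies where a fully home, upright arbor should put it in both views.
- **Other tools and tackle:** by eye, the chuck, centre and tackle look where they were in the scene view; I did not measure them.

**What disagreed**
- **Spindle position:** the two cameras differ by 1–2 mm on its centre.
- **Side force:** about 8 N remained during the press. It fell to about 2 N by the end of the turn and was nearly gone on release.
- **Wrist torque:** it showed almost no vertical moment after each turning step, so I confirmed the rotation from the images instead.

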